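# Check the height of a cheese block with a bridge gauge

## Task

Take the height gauge by its black handle from its sloping rest and lower it gently and upright over the taller of the two cheese blocks, one leg on each side, so that both legs stand flat on the cutting board and the sprung foot rests on the cheese and shows its height. Do not drop the gauge or push the block out of place, leave the other things alone, and finish by letting go of the gauge and leaving it standing there.

Things in the scene. Friction and masses are not known exactly. Their poses are not given: they have to be found in the camera images.
- gauge_grip (a point): Centre of the black handle of the height gauge (loose, about 430 g). Handle 26 mm (x) by 24 mm (y) by 56 mm high, standing on the gauge's crosspiece. This point is on the gauge's axis, 122 mm above the leg bottoms, 28 mm below the handle's top. z runs up the handle, y from leg to leg. At the start z leans 26 deg from vertical towards the rest's own -x (towards the robot).
- gauge_base (a point): Same gauge: point midway between the leg bottoms, same axes. Aluminium bridge, two legs each 8 mm thick (y), 40 mm deep (x), 80 mm high, 78 mm apart inside, 94 mm over all, joined by a crosspiece 94 mm long, 40 mm deep, its top 94 mm above the leg bottoms. x points through the opening; a white scale plate is on the +x face; either way round serves.
- foot_face (a point): Centre of the underside of the gauge's sprung foot, a white disc 26 mm across, 8 mm thick, on a rod midway between the legs. Pushed out by a weak spring it hangs 20 mm above the plane of the leg bottoms; the gauge's weight is more than enough to push it in.
- foot (a joint): How far the sprung foot is pushed up into the gauge, m: 0 = fully out (20 mm above the leg bottoms), 0.040 = fully in. With the legs standing on the board, the height of the part under the foot is this plus 0.020. The spring pushes back with 25 N/m times (value + 0.020).
- rest: Fixed sheet-steel rest, 150 x 124 mm, 90 mm high; origin: centre of its underside. A ledge and a back plate (76 mm long), leaning 26 deg from vertical to the rest's own -x, carry the gauge; its leg bottoms are centred 40 mm along +x and 30 mm above the origin. Two cheeks 17 mm high stand 9 mm outside the legs. Lifting the gauge straight up frees it.
- board: Fixed white cutting board, 250 (x) x 350 (y) x 15 mm, lying flat; origin at the centre of its underside on the counter, its top 15 mm above.
- tall_mid (a point): Centre (half-way up) of the taller cheese block, loose on the board: 80 mm (its x) by 50 mm (its y) by 44 mm high, 200 g. The block to be gauged.
- short_mid (a point): Centre (half-way up) of the lower cheese block, loose on the board: 80 (x) by 50 (y) by 26 mm high, 120 g. To be left alone.
- shaker_mid (a point): Centre (half-way up) of a steel spice shaker standing on the board, 42 mm across and 78 mm high. To be left alone.
- squeeze_mid (a point): Centre (half-way up) of a clear squeeze bottle standing on the counter beside the rest, 56 mm across and 120 mm high. To be left alone.
Things that resemble listed ones, but are neither listed nor needed, are in the scene too. Of the things shaped like the part that bears gauge_grip, the aluminium one is meant.

How it is judged:
On the way, in this order (a step that is already met when the one before it is completed fails the run):
1. the gauge has been lifted out of its rest in the fingers (distance of gauge_grip from where it was at the start of the episode above 0.06 m and contact force between the fingers and gauge above 0.5 N and value of joint foot below 0.01 m), for 0.2 s.
2. the gauge stands upright over the taller block with its foot reading the block's height (value of joint foot between 0.021 and 0.0265 m and contact force between foot and tall above 0.2 N and angle between gauge_grip's own z axis and vertical below 0.06 rad), for 0.2 s.
At the end, for the whole second after the job is handed in: The released gauge stands still on the board, upright within 3 degrees, its foot resting on the taller block and pushed in 21.5 to 26 mm (true height 44 mm = 24 mm), and the block lies within 15 mm of where it was (value of joint foot between 0.0215 and 0.026 m and velocity of joint foot below 0.01 m/s and contact force between foot and tall above 0.2 N and contact force between gauge and board above 0.5 N and angle between gauge_grip's own z axis and vertical below 0.05 rad and linear speed of gauge below 0.01 m/s and distance of tall_mid from where it was at the start of the episode below 0.015 m); the robot touches nothing.
It fails at once if the taller block pushed more than 15 mm (distance of tall_mid from where it was at the start of the episode above 0.015 m).
It fails at once if the gauge pressed or knocked on the taller block with more than 15 N (contact force between gauge and tall above 15 N).
It fails at once if the gauge let go over the taller block more than 10 mm above the board (horizontal distance between gauge_grip and tall_mid below 0.08 m and contact force between the fingers and gauge below 0.02 N and z of gauge_grip in the frame of board above 0.147 m).
It fails at once if the lower block, the shaker or the bottle moved more than 15 mm (distance of any of short_mid, shaker_mid, squeeze_mid from where it was at the start of the episode above 0.015 m).
It also fails if it takes over 48 s, if anything falls off the work surface, if the arm or the gripper's body presses on something with over 40 N, if the wrist force passes 120 N, or if a joint passes its speed limit or range.

## Robot

A 7-joint arm with a two-finger parallel gripper is mounted at the origin on the work surface. World frame = base frame: x ahead of the robot, y to its left, z up, the work surface at z = 0. Lengths are in m, angles in rad, forces in N, time in s.
With the tool pointing down it reaches from about 0.4 to 0.9 m from the base axis. Payload 5.6 kg.
Tool frame: the origin (TCP) lies between the finger pads; the fingertips stand 8 mm ahead of it and the grasp point (between the pads) lies 11 mm behind it (ctrl.tcp_to_tips is the distance from the TCP to the fingertips, in m); z points along the fingers, y is the line along which they close (so a half turn about z gives the same grasp; the last joint's range is limited). The gripper opens to 92 mm and grips with 3 to 60 N. Pads are 20 mm wide; open, the fingers measure 128 mm over their backs; the gripper's body (75 mm by 189 mm) begins 69 mm behind the grasp point.
Start: joints at [1.241, 0.468, -0.012, 1.603, 0.006, 1.071, -0.056], TCP at [0.184, -0.623, 0.223] pointing down, gripper open.
Joint ranges: [-2.53, 2.53], [-0.31, 2.02], [-1.57, 1.55], [0.28, 2.44], [-1.29, 4.43], [0.15, 1.84], [-2.92, 2.92]. Speed limits (rad/s): [2.57, 2.57, 3.14, 3.14, 3.14, 3.14, 3.14].

## Interface

Orientations are given as [roll, pitch, yaw] about the fixed x, y, z axes, in that order (R = Rz(yaw) Ry(pitch) Rx(roll)).
In Python, from cell import ctrl gives the robot as it stands. The module is installed in compiled form; this text tells all that it offers.
- The arm moves only by the tool arm_command, never from a script. Its argument "commands" is text: rows parted by semicolons, each of 7 numbers parted by spaces: the opening, from 0 (shut) to 1 (fully open), then the shift along the world's x, y, z scaled (see below), then the turn, a rotation vector about the world's x, y, z scaled (see below). In form: hand tx ty tz rx ry rz; .... A call has exactly 5 rows; each row shifts and turns the commanded pose from where the row before left it; what a row does not reach is not made up. The controller multiplies each number of a shift by 30 mm and each number of a turn by 90 degrees. A row lasts 1/10 s, in which the tool goes at most 50 mm and 8.59 degrees, less where a joint would pass 70% of its speed; a pose out of reach is approached as far as the arm can. A call with a number of a shift or a turn outside -1 to 1 is refused whole. A call with a gripper value outside its range is refused whole. The fingers move at their own pace and stop on an object; "force" is the grip in N (left out, the last holds). Time passes only in rows, so rows that do not move let the fingers close, or fill a call up. It gives the time, the measured TCP pose, the force, the opening and the grip force at its end, in the units of the state.
- ctrl.read_state(): the state, without advancing time (a new reading comes with each control period).
- ctrl.grab_frame(name): name is "scene" or "top"; returns a dict with "frame" (480x640x3 uint8, red, green, blue), "fx", "fy", "cx", "cy" (pixels), "camera_from_world" (4x4, takes a point from world to camera coordinates). Camera axes: x right, y down, z forward; pixel columns grow to the right and rows downward; lengths in m; the calibration is good to about 2 mm. A picture is of the moment at which its call begins. There is no depth.
- ctrl.job_done(): hands the job in; it is judged then, once.
Trained networks look in a picture, given as the dict that the camera call returned (one of the last four; its "shot" number tells which), for a name from the list of things; names that differ only in an ending like _2 or _b are one class to them, and where a whole thing is asked for, a point or a joint stands for the part that bears it (a point fixed in the world has none). Each returns a list of dicts, best first, with "conf" (0 to 1); they miss things now and then, are a little off and sometimes report something else, mostly with a low value. They report only what shows in the picture. A call takes as long as a camera call. They do not tell look-alikes from the thing itself.
- ctrl.boxes_of(picture, target): "rect" ([left, top, right, bottom] in pixels, round what is visible of it).
- ctrl.mark_of(picture, target): "at" ([column, row] in pixels: a listed point, or the origin of a listed thing).
The state is a dict: "clock": time; "joints": joint angles; "qvel": joint speeds; "joint_efforts": joint torques, N m; "tool_pos": TCP position; "ee_rot": TCP orientation; "contact_force": force on the tool from outside, world axes, zero at the start; "wrist_torque": the same for the moment, N m; "width": finger opening in m; "grip_force": force on a finger pad.
Only numpy, scipy, OpenCV 4.12 (cv2) and the standard library are available. Lean on these libraries where they do the work, as an engineer would, in place of code of your own. Each camera call takes 0.05 s, during which the arm holds its last target. There are 200 camera calls.

## Working session

There is one attempt and no reset: what is moved stays moved. The work goes in short steps, Python scripts to look and compute and a tool call to move; the robot and the scene stay as the last step left them, time stands still between calls to the robot, and variables do not carry over. Pictures are saved under pics/ and viewed, at most 10 in all, crops included, and the job is handed in when it is done.

Besides the shell and the picture viewer there is one more tool, called after ">>>" as name(argument=value, ...), one argument or row to a line, values as JSON. arm_command: Moves the arm, as the interface text tells. Shifts and turns lie within -1 to 1; 1 stands for 30 mm of shift or 90 degrees of turn. Its arguments: {"type":"object","properties":{"commands":{"type":"string"},"force":{"type":"number"}},"required":["commands"]}

```bash
mkdir -p pics
cat > h.py <<'E'
import numpy as np, cv2
from cell import ctrl
def pt(fr,uv,z):
    T=np.array(fr["camera_from_world"]);R,t=T[:3,:3],T[:3,3]
    d=R.T@np.array([(uv[0]-fr["cx"])/fr["fx"],(uv[1]-fr["cy"])/fr["fy"],1]);c=-R.T@t
    return c+d*(z-c[2])/d[2]
def ray(fr,uv):
    T=np.array(fr["camera_from_world"]);R,t=T[:3,:3],T[:3,3]
    d=R.T@np.array([(uv[0]-fr["cx"])/fr["fx"],(uv[1]-fr["cy"])/fr["fy"],1]);return -R.T@t,d/np.linalg.norm(d)
def tri(a,ua,b,ub):
    (c1,d1),(c2,d2)=ray(a,ua),ray(b,ub)
    s=np.linalg.lstsq(np.c_[d1,-d2],c2-c1,rcond=None)[0]
    p,q=c1+s[0]*d1,c2+s[1]*d2
    return (p+q)/2,np.linalg.norm(p-q)
def proj(fr,p):
    T=np.array(fr["camera_from_world"]);q=T[:3,:3]@p+T[:3,3]
    return np.array([q[0]/q[2]*fr["fx"]+fr["cx"],q[1]/q[2]*fr["fy"]+fr["cy"]])
E
python3 - <<'E'
from h import *
np.set_printoptions(precision=3,suppress=True)
F={n:ctrl.grab_frame(n) for n in("scene","top")}
for n,f in F.items():
    cv2.imwrite(f"pics/{n}0.png",f["frame"][:,:,::-1]); print(n,ray(f,(320,240)))
    for t in["gauge_grip","gauge_base","rest","board","tall_mid","short_mid","shaker_mid","squeeze_mid"]:
        print(t,[(np.round(m["at"],1).tolist(),round(m["conf"],2)) for m in ctrl.mark_of(f,t)][:4],[(np.round(m["rect"]).tolist(),round(m["conf"],2)) for m in ctrl.boxes_of(f,t)][:3])
s=ctrl.read_state();print(s["tool_pos"],s["ee_rot"],s["width"],s["clock"])
E
```

```text
scene (array([ 1.765, -0.377,  0.967]), array([-0.744,  0.318, -0.587]))
gauge_grip [([309.8, 307.1], 0.97)] [([329.0, 200.0, 374.0, 258.0], 0.95), ([413.0, 214.0, 460.0, 252.0], 0.78), ([298.0, 292.0, 361.0, 328.0], 0.6)]
gauge_base [([355.6, 255.8], 0.75), ([358.8, 309.3], 0.7), ([427.2, 224.6], 0.64), ([217.1, 288.5], 0.4)] [([297.0, 290.0, 363.0, 330.0], 0.93), ([328.0, 200.0, 373.0, 260.0], 0.88), ([417.0, 214.0, 459.0, 257.0], 0.57)]
rest [([349.2, 257.7], 0.61)] [([323.0, 232.0, 384.0, 283.0], 0.79)]
board [([203.3, 279.3], 0.73), ([159.3, 267.7], 0.27)] [([128.0, 233.0, 285.0, 325.0], 0.6)]
tall_mid [([157.4, 268.5], 0.63)] [([145.0, 252.0, 173.0, 286.0], 0.74)]
short_mid [([236.7, 261.0], 0.74)] [([220.0, 248.0, 253.0, 274.0], 0.76), ([127.0, 234.0, 286.0, 326.0], 0.61)]
shaker_mid [([218.4, 289.4], 0.78)] [([208.0, 272.0, 225.0, 306.0], 0.82)]
squeeze_mid [([385.7, 230.7], 0.57)] [([377.0, 208.0, 397.0, 251.0], 0.58)]
top (array([0.529, 0.082, 1.184]), array([ 0.123,  0.011, -0.992]))
gauge_grip [([359.9, 183.6], 0.9), ([276.7, 256.6], 0.62), ([161.9, 218.4], 0.61)] [([254.
[... 156 characters left out ...]
.7], 0.62), ([311.3, 157.0], 0.57)] [([254.0, 226.0, 300.0, 270.0], 0.62)]
rest [([280.4, 256.1], 0.83)] [([250.0, 215.0, 309.0, 286.0], 0.67), ([253.0, 230.0, 301.0, 268.0], 0.51)]
board [([448.4, 272.1], 0.95), ([495.8, 295.1], 0.35), ([409.1, 286.4], 0.28)] [([371.0, 216.0, 530.0, 330.0], 0.69)]
tall_mid [([495.5, 293.9], 0.68)] [([476.0, 277.0, 513.0, 319.0], 0.56)]
short_mid [([408.6, 286.6], 0.97)] [([393.0, 266.0, 425.0, 306.0], 0.72)]
shaker_mid [([446.3, 229.0], 0.57)] [([432.0, 217.0, 461.0, 238.0], 0.79)]
squeeze_mid [([223.9, 254.9], 0.71)] [([211.0, 243.0, 239.0, 271.0], 0.73), ([249.0, 216.0, 310.0, 285.0], 0.26)]
[ 0.184 -0.623  0.223] [3.142 0.    0.287] 0.091905313012245 1.7
```

View pics/scene0.png

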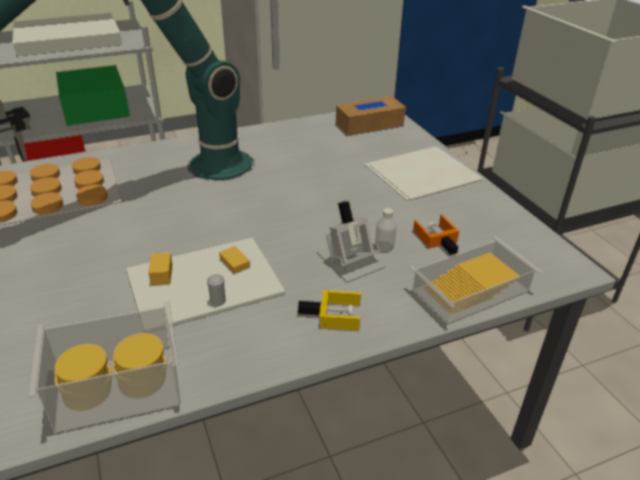

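View pics/top0.png

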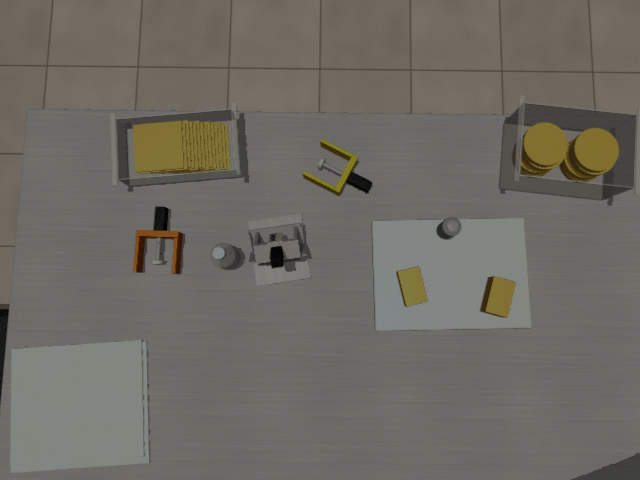

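The scene view shows the aluminium gauge on its rest at (350,240), with the yellow and orange look-alikes lying at (340,310) and (437,230). In the top view the gauge handle is at (277,256), the tall block at (499,297), the short block at (412,286), the shaker at (450,228) and the bottle at (224,255).

```bash
python3 - <<'E'
from h import *
np.set_printoptions(precision=4,suppress=True)
a,b=ctrl.grab_frame("scene"),ctrl.grab_frame("top")
for n,ua,ub in[("tall",(157.4,268.5),(495.5,293.9)),("short",(236.7,261),(408.6,286.6)),("shaker",(218.4,289.4),(446.3,229)),("bottle",(385.7,230.7),(223.9,254.9)),("board",(203.3,279.3),(448.4,272.1)),("rest",(349.2,257.7),(280.4,256.1))]: print(n,*tri(a,ua,b,ub))
for f in(a,b):
  for t in["gauge_grip","gauge_base","foot_face"]: print(t,[(np.round(m["at"],1).tolist(),round(m["conf"],2)) for m in ctrl.mark_of(f,t)])
im=b["frame"];hsv=cv2.cvtColor(im,cv2.COLOR_RGB2HSV)
# top faces of cheese
for name,(x0,y0,x1,y1),z in[("tall",(470,270,525,325),.059),("short",(390,262,432,310),.041)]:
    h=hsv[y0:y1,x0:x1];m=((h[...,1]>120)&(h[...,0]>10)&(h[...,0]<40)).astype(np.uint8)
    v=h[...,2][m>0];m2=(m&(h[...,2]>np.percentile(v,60)*.9)).astype(np.uint8)
    c=max(cv2.findContours(m2,0,2)[0],key=cv2.contourArea).reshape(-1,2)+[x0,y0]
    W=np.array([pt(b,p,z)[:2] for p in c]);r=cv2.minAreaRect((W*1000).astype(np.float32));print(name,r,len(c))
cv2.imwrite("pics/rest.png",cv2.resize(im[205:295,240:320,::-1],None,fx=6.5,fy=6.5,interpolation=2))
cv2.imwrite("pics/tall.png",cv2.resize(im[265:330,465:535,::-1],None,fx=8,fy=8,interpolation=2))
for p in[(256,284),(310,277)]: print(pt(b,p,0))
E
python3 -c "
import cv2,numpy as np
a=cv2.imread('pics/rest.png');b=cv2.imread('pics/tall.png')
h=min(a.shape[0],585);w=800
s=cv2.resize(b,(280,260));c=np.zeros((585,800,3),np.uint8);c[:585,:520]=a[:585,:520];c[:260,520:800]=s;cv2.imwrite('pics/both.png',c)"
```

```text
tall [ 0.5534 -0.3002  0.0371] 0.013023261126992829
short [ 0.5697 -0.105   0.0187] 0.00044212473123398315
shaker [ 0.6971 -0.1851  0.0477] 0.0008553809883725145
bottle [0.6327 0.304  0.0531] 0.002537841919450838
board [ 0.6029 -0.2001  0.0102] 0.00597456149734381
rest [ 0.6384  0.1889 -0.0046] 0.0061081886042009485
gauge_grip [([449.2, 246.0], 0.97), ([307.4, 308.7], 0.94), ([343.1, 215.1], 0.85)]
gauge_base [([355.6, 257.2], 0.81), ([358.9, 308.6], 0.76), ([429.9, 220.8], 0.74)]
foot_face [([352.1, 308.2], 0.68), ([428.9, 225.3], 0.59), ([355.3, 250.3], 0.57)]
gauge_grip [([161.4, 221.2], 0.96), ([358.9, 182.6], 0.73), ([275.3, 256.2], 0.68)]
gauge_base [([280.4, 236.6], 0.96), ([156.3, 275.6], 0.77), ([312.4, 156.4], 0.64)]
foot_face [([321.1, 162.8], 0.72), ([157.0, 265.3], 0.71)]
tall ((549.4407348632812, -296.7456359863281), (47.58847427368164, 77.93638610839844), 74.53829193115234) 55
short ((570.8822631835938, -109.40889739990234), (77.4702377319336, 47.672725677490234), 13.150957107543945) 56
[0.5723 0.2399 0.    ]
[0.5896 0.117  0.    ]
```

View pics/both.png

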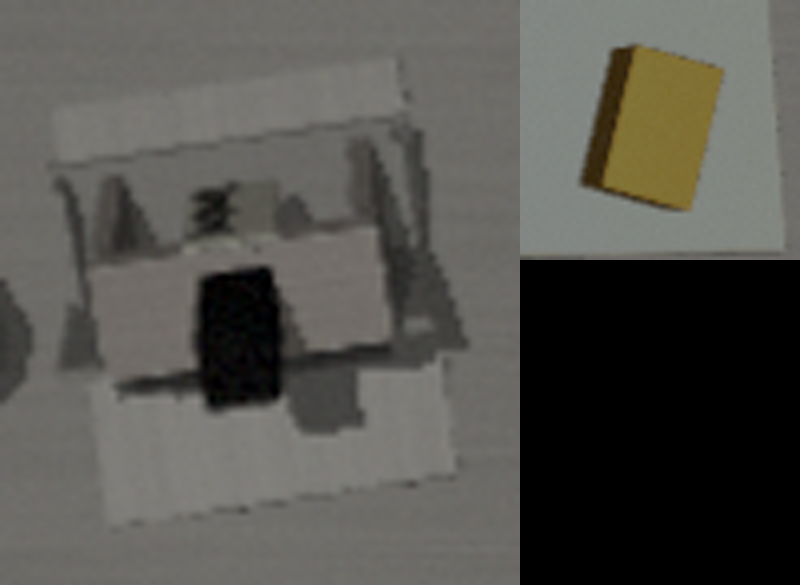

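The crop shows the crosspiece top with corners at about (90,268), (378,228), (393,345) and (103,378), and the rest's near edge from (110,525) to (455,472). The tall block's long axis points about -15° from world x.

Run:
```python
from h import *
from scipy.optimize import least_squares
np.set_printoptions(precision=4,suppress=True)
a,b=ctrl.grab_frame("scene"),ctrl.grab_frame("top")
print(tri(a,(343.1,215.1),b,(275.3,256.2)))
s26,c26=np.sin(np.radians(26)),np.cos(np.radians(26))
G=lambda x,y,z:np.array([.04+x*c26-z*s26,y,.03+x*s26+z*c26])
loc=[G(.02,.047,.094),G(.02,-.047,.094),G(-.02,-.047,.094),G(-.02,.047,.094),np.array([-.075,.062,0]),np.array([-.075,-.062,0]),]
px=[(90,268),(378,228),(393,345),(103,378),(110,525),(455,472)]
px=[(240+(x+.5)/6.5-.5,205+(y+.5)/6.5-.5) for x,y in px]
W=lambda q,l:np.array([q[0]+np.cos(q[2])*l[0]-np.sin(q[2])*l[1],q[1]+np.sin(q[2])*l[0]+np.cos(q[2])*l[1],l[2]])
for k in(slice(0,4),slice(0,6)):
  r=least_squares(lambda q:np.ravel([proj(b,W(q,l))-u for l,u in zip(loc[k],px[k])]),[.65,.19,.14])
  q=r.x;print(q,np.degrees(q[2]),np.abs(r.fun).max());g=W(q,G(0,0,.122));print("grip",g,proj(a,g),proj(b,g),"base",W(q,G(0,0,0)),proj(a,W(q,G(0,0,0))))
```

```text
(array([0.623 , 0.1805, 0.1286]), np.float64(0.009345470347048197))
[0.637  0.1838 0.1336] 7.6540009403451466 0.7243229318598594
grip [0.6237 0.182  0.1397] [345.6668 211.3792] [276.2003 256.2429] base [0.6767 0.1892 0.03  ] [354.769  255.6898]
[0.6419 0.1852 0.134 ] 7.676794284661524 5.85893135291866
grip [0.6286 0.1834 0.1397] [346.9194 212.2421] [275.6022 253.8202] base [0.6816 0.1905 0.03  ] [356.0249 256.6281]
```

>>> arm_command(
  commands="1 0.5 0.9 0.1 0 0 -0.05;1 0.5 0.98 0.1 0 0 -0.048;1 0.5 0.98 0 0 0 0;1 0.5 0.98 0 0 0 0;1 0.5 0.98 0 0 0 0",
)

```text
clock: 2.7
tool_pos: [0.2594, -0.4777, 0.2288]
ee_rot: [3.141, -0.0, 0.133]
contact_force: [1.3, 0.4, -0.3]
width: 0.0921
grip_force: 0.0
```

>>> arm_command(
  commands="1 0.5 0.98 0 0 0 0;1 0.5 0.98 0 0 0 0;1 0.5 0.98 0 0 0 0;1 0.5 0.98 0 0 0 0;1 0.5 0.98 0 0 0 0",
)

```text
clock: 3.2
tool_pos: [0.3343, -0.3307, 0.2289]
ee_rot: [3.141, -0.0, 0.133]
contact_force: [0.8, 0.1, -0.6]
width: 0.0916
grip_force: 0.0
```

>>> arm_command(
  commands="1 0.5 0.98 0 0 0 0;1 0.5 0.98 0 0 0 0;1 0.5 0.98 0 0 0 0;1 0.5 0.98 0 0 0 0;1 0.5 0.98 0 0 0 0",
)

```text
clock: 3.7
tool_pos: [0.4094, -0.1837, 0.2289]
ee_rot: [3.141, -0.001, 0.133]
contact_force: [0.3, 0.5, -0.5]
width: 0.0918
grip_force: 0.0
```

>>> arm_command(
  commands="1 0.45 0.98 0 0.0096 -0.0716 0;1 0.45 0.98 0 0.0096 -0.0716 0;1 0.45 0.98 0 0.0096 -0.0716 0;1 0.45 0.98 0 0.0096 -0.0716 0;1 0.45 0.98 0 0 0 0",
)

```text
clock: 4.2
tool_pos: [0.4732, -0.0375, 0.2272]
ee_rot: [-3.141, -0.453, 0.13]
contact_force: [1.1, -1.1, 0.1]
width: 0.0917
grip_force: 0.0
```

>>> arm_command(
  commands="1 0.46 0.9 0 0 0 0;1 0.46 0.9 0 0 0 0;1 0.46 0.9 0 0 0 0;1 0.46 0.9 0 0 0 0;1 0.46 0.9 0 0 0 0",
)

```text
clock: 4.7
tool_pos: [0.5459, 0.0981, 0.2289]
ee_rot: [3.141, -0.455, 0.132]
contact_force: [-0.6, 0.0, -0.2]
width: 0.0921
grip_force: 0.0
```

>>> arm_command(
  commands="1 0.45 0.9 0 0 0 0.01;1 0.45 0.9 0 0 0 0.01;1 0.45 0.85 0 0 0 0;1 0 0 0 0 0 0;1 0 0 0 0 0 0",
)

```text
clock: 5.2
tool_pos: [0.5855, 0.1769, 0.2282]
ee_rot: [-3.142, -0.453, 0.165]
contact_force: [-0.3, 0.3, -0.2]
width: 0.092
grip_force: 0.0
```

Run:
```python
from h import *
s=ctrl.read_state();print(s["tool_pos"],s["ee_rot"],s["joints"])
a,b=ctrl.grab_frame("scene"),ctrl.grab_frame("top")
c=np.hstack([cv2.resize(a["frame"][120:300,270:470],(400,360)),cv2.resize(b["frame"][150:330,180:380],(400,360))])
cv2.imwrite("pics/pre.png",c[:,:,::-1])
```

```text
[0.58547563 0.17692114 0.22823797] [-3.14156517 -0.45294225  0.16517216] [ 0.04345011  0.24929389 -0.50604819  2.0248381   0.49521445  0.50361166
 -2.21749534]
```

View pics/pre.png

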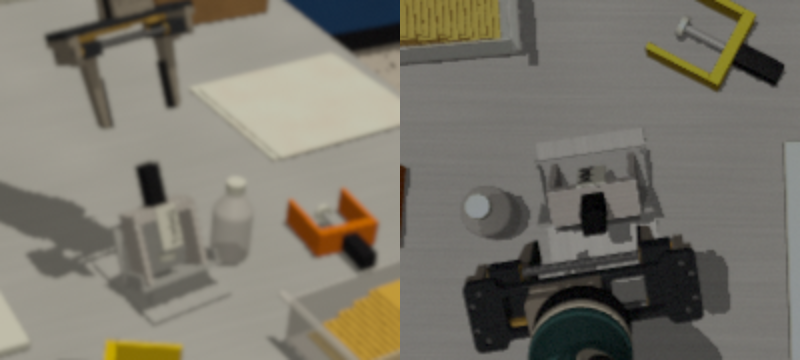

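The gripper is above and in line with the handle, with the fingers either side of it in y. I'll undo the small yaw slip and go down the handle axis.

>>> arm_command(
  commands="1 0.12 0.02 -0.3 0 0 -0.01;1 0.12 0.02 -0.3 0 0 -0.01;1 0.14 0.02 -0.32 0 0 0;1 0.14 0.02 -0.32 0 0 0;1 0.14 0.02 -0.32 0 0 0",
)

```text
clock: 5.8
tool_pos: [0.6059, 0.1789, 0.1811]
ee_rot: [3.142, -0.454, 0.132]
contact_force: [-1.1, -0.8, 0.3]
width: 0.0919
grip_force: 0.0
```

>>> arm_command(
  commands="1 0.14 0.02 -0.32 0 0 0;1 0.14 0.02 -0.32 0 0 0;1 0.14 0.02 -0.32 0 0 0;1 0.14 0.02 -0.32 0 0 0;1 0.14 0.02 -0.32 0 0 0",
)

```text
clock: 6.3
tool_pos: [0.6269, 0.1827, 0.1329]
ee_rot: [-3.141, -0.454, 0.133]
contact_force: [-0.3, -0.3, 0.0]
width: 0.092
grip_force: 0.0
```

Close with 30 N.

>>> arm_command(
  commands="0 0 0 0 0 0 0;0 0 0 0 0 0 0;0 0 0 0 0 0 0;0 0 0 0 0 0 0;0 0 0 0 0 0 0",
  force=30,
)

```text
clock: 6.8
tool_pos: [0.6268, 0.1826, 0.1343]
ee_rot: [-3.141, -0.455, 0.133]
contact_force: [-0.2, -0.3, 0.0]
width: 0.0542
grip_force: 0.0
```

>>> arm_command(
  commands="0 0 0 0 0 0 0;0 0 0 0 0 0 0;0 0 0 0 0 0 0;0 0 0 0 0 0 0;0 0 0 0 0 0 0",
)

```text
clock: 7.3
tool_pos: [0.6268, 0.1822, 0.1339]
ee_rot: [3.141, -0.454, 0.134]
contact_force: [0.5, -1.2, 0.9]
width: 0.0238
grip_force: 29.9
```

>>> arm_command(
  commands="0 0 0 0.15 0 0 0;0 0 0 0.3 0 0 0;0 0 0 0.4 0 0 0;0 0 0 0.5 0 0 0;0 0 0 0.5 0 0 0",
)

```text
clock: 7.8
tool_pos: [0.6254, 0.1825, 0.1891]
ee_rot: [-3.141, -0.451, 0.133]
contact_force: [-0.9, 0.6, -5.3]
width: 0.0236
grip_force: 29.9
```

>>> arm_command(
  commands="0 0 0 0.6 0 0 0;0 0 0 0.6 0 0 0;0 0 0 0.6 0 0 0;0 0 0 0.6 0 0 0;0 0 0 0.6 0 0 0",
)

```text
clock: 8.3
tool_pos: [0.6253, 0.1825, 0.2794]
ee_rot: [-3.141, -0.451, 0.133]
contact_force: [-0.3, -0.5, -4.5]
width: 0.0238
grip_force: 29.9
```

Run:
```python
from h import *
s=ctrl.read_state();print(s["tool_pos"],s["ee_rot"],s["contact_force"],s["joints"])
a,b=ctrl.grab_frame("scene"),ctrl.grab_frame("top")
c=np.hstack([cv2.resize(a["frame"][120:300,270:470],(400,360)),cv2.resize(b["frame"][150:330,180:380],(400,360))])
cv2.imwrite("pics/lift.png",c[:,:,::-1])
```

```text
[0.62529998 0.1825166  0.27936442] [-3.14128364 -0.45103094  0.13266135] [-0.33372487 -0.47746605 -4.52698308] [ 0.07354067  0.26331032 -0.54125746  1.87979811  0.44320645  0.64015303
 -2.16613097]
```

View pics/lift.png

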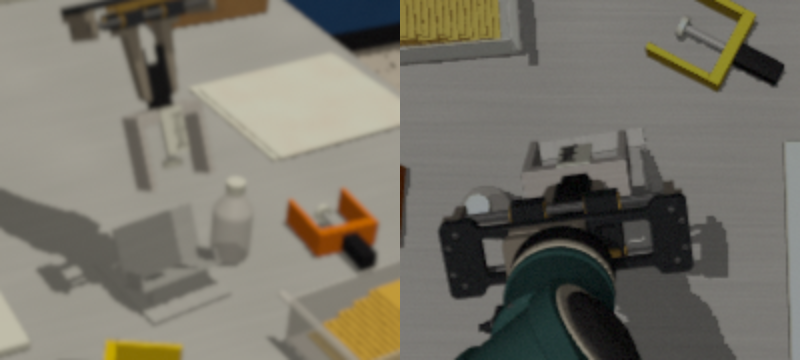

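The gauge is out of the rest and hanging in the fingers, in line with the tool, and the rest is empty. Next I'll bring it upright, turn it to the block's yaw and carry it over.

>>> arm_command(
  commands="0 0 -0.3 0 -0.0095 0.0711 0;0 0 -0.5 0 -0.0095 0.0711 0;0 -0.1 -0.7 0 -0.0095 0.0711 0;0 -0.15 -0.8 0 -0.0095 0.0713 0;0 -0.15 -0.8 0 0 0 -0.0641",
)

```text
clock: 8.9
tool_pos: [0.6159, 0.0886, 0.2766]
ee_rot: [-3.14, 0.002, 0.029]
contact_force: [-0.3, -0.7, -5.5]
width: 0.024
grip_force: 30.0
```

>>> arm_command(
  commands="0 -0.15 -0.8 0 0 0 -0.0641;0 -0.15 -0.8 0 0 0 -0.0641;0 -0.15 -0.8 0 0 0 -0.0641;0 -0.15 -0.8 0 0 0 0;0 -0.15 -0.8 0 0 0 0",
)

```text
clock: 9.4
tool_pos: [0.5913, -0.0312, 0.278]
ee_rot: [3.141, -0.001, -0.27]
contact_force: [-0.5, 0.7, -5.2]
width: 0.024
grip_force: 30.0
```

>>> arm_command(
  commands="0 -0.15 -0.8 0 0 0 0;0 -0.15 -0.8 0 0 0 0;0 -0.15 -0.8 0 0 0 0;0 -0.15 -0.8 0 0 0 0;0 -0.15 -0.8 0 0 0 0",
)

```text
clock: 9.9
tool_pos: [0.5688, -0.1511, 0.278]
ee_rot: [-3.141, -0.001, -0.27]
contact_force: [-0.3, -0.2, -5.2]
width: 0.024
grip_force: 30.0
```

>>> arm_command(
  commands="0 -0.15 -0.8 0 0 0 0;0 -0.15 -0.8 0 0 0 0;0 -0.15 -0.8 0 0 0 0;0 -0.15 -0.8 0 0 0 0;0 -0.15 -0.6 0 0 0 0",
)

```text
clock: 10.4
tool_pos: [0.5461, -0.2661, 0.2778]
ee_rot: [3.141, -0.001, -0.271]
contact_force: [-0.6, 0.4, -4.3]
width: 0.0241
grip_force: 30.0
```

>>> arm_command(
  commands="0 0.05 -0.4 -0.3 0 0 0;0 0.05 -0.4 -0.3 0 0 0;0 0 -0.23 -0.3 0 0 0;0 0 0 -0.3 0 0 0;0 0 0 0 0 0 0",
)

```text
clock: 10.9
tool_pos: [0.5494, -0.2939, 0.2409]
ee_rot: [-3.14, 0.001, -0.269]
contact_force: [-0.1, 0.7, -4.7]
width: 0.0238
grip_force: 30.0
```

```bash
cat > m.py <<'E'
from h import *
from scipy.optimize import least_squares
def blk(q): # visible hull of block, model
    c,s=np.cos(q[2]),np.sin(q[2])
    return [np.array([q[0]+c*x-s*y,q[1]+s*x+c*y,z]) for x in(-.04,.04) for y in(-.025,.025) for z in(.015,.059)]
def gauge(p,yaw,dz=0): # outline points of the gauge, p = tool_pos
    c,s=np.cos(yaw),np.sin(yaw);zb=p[2]-.115+dz;o=[]
    for x in(-.02,.02):
        for y in(-.047,-.039,.039,.047):
            for z in(0,.094 if abs(y)>.04 else .08): o.append(np.array([p[0]+c*x-s*y,p[1]+s*x+c*y,zb+z]))
    return o
E
python3 - <<'E'
from m import *
np.set_printoptions(precision=4,suppress=True)
s=ctrl.read_state();p=s["tool_pos"];yaw=s["ee_rot"][2];print(p,s["ee_rot"])
a,b=ctrl.grab_frame("scene"),ctrl.grab_frame("top")
im=a["frame"];hsv=cv2.cvtColor(im,cv2.COLOR_RGB2HSV)[235:300,130:190]
m=((hsv[...,1]>120)&(hsv[...,0]>8)&(hsv[...,0]<40)).astype(np.uint8)
c=max(cv2.findContours(m,0,2)[0],key=cv2.contourArea).reshape(-1,2)+[130,235];print("seen rect",c.min(0),c.max(0))
for q in([.549,-.297,-.27],[.553,-.300,-.27]):
    P=np.array([proj(a,w) for w in blk(q)]);print(q,P.min(0),P.max(0))
x=np.array(im);k=4;x0,y0=100,170
x=cv2.resize(x[y0:y0+150,x0:x0+200],None,fx=k,fy=k,interpolation=2)
for w in gauge(p,yaw): u=proj(a,w);cv2.circle(x,tuple(int(v) for v in((u-[x0,y0]+.5)*k)),3,(255,0,0),-1)
for w in blk([.549,-.297,-.27]): u=proj(a,w);cv2.circle(x,tuple(int(v) for v in((u-[x0,y0]+.5)*k)),3,(0,0,255),-1)
cv2.imwrite("pics/hover.png",x[:,:,::-1])
E
```

```text
[ 0.5494 -0.2939  0.2409] [-3.1398  0.0011 -0.2689]
seen rect [148 253] [170 284]
[0.549, -0.297, -0.27] [147.7825 250.8013] [173.3553 285.1051]
[0.553, -0.3, -0.27] [146.8102 251.9271] [172.5091 286.356 ]
```

View pics/hover.png

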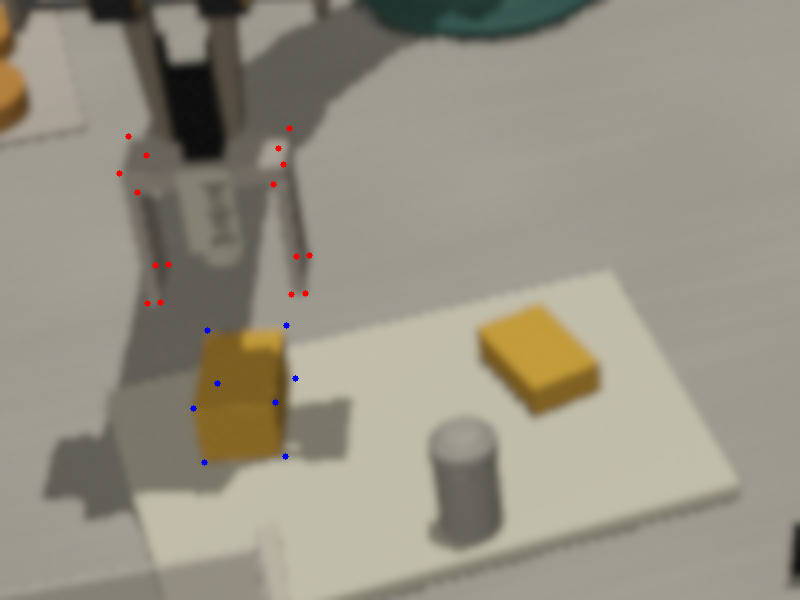

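The hover view shows the gauge upright. The red model points match its legs and crosspiece, and the block (blue points, within about 1.5 px) lies between the legs in direction. I'll nudge 3 mm in y and lower to just above the block.

>>> arm_command(
  commands="0 0.05 -0.12 -0.2 0 0 0;0 0 0 -0.3 0 0 0;0 0 0 -0.3 0 0 0;0 0 0 -0.3 0 0 0;0 0 0 -0.3 0 0 0",
)

```text
clock: 11.5
tool_pos: [0.5514, -0.2987, 0.2002]
ee_rot: [-3.141, -0.002, -0.27]
contact_force: [0.3, -0.5, -4.0]
width: 0.0238
grip_force: 30.0
```

>>> arm_command(
  commands="0 0 0 -0.25 0 0 0;0 0 0 -0.2 0 0 0;0 0 0 -0.2 0 0 0;0 0 0 -0.1 0 0 0;0 0 0 0 0 0 0",
)

```text
clock: 12.0
tool_pos: [0.5514, -0.2988, 0.1783]
ee_rot: [-3.141, -0.002, -0.27]
contact_force: [-0.1, 0.1, -4.6]
width: 0.0239
grip_force: 30.0
```

Run:
```python
from m import *
np.set_printoptions(precision=4,suppress=True)
s=ctrl.read_state();print(s["tool_pos"],s["ee_rot"],s["contact_force"])
a,b=ctrl.grab_frame("scene"),ctrl.grab_frame("top")
x=cv2.resize(a["frame"][210:300,110:210],None,fx=5,fy=5,interpolation=2)
y=cv2.resize(b["frame"][245:335,470:530],None,fx=5,fy=5,interpolation=2)
cv2.imwrite("pics/over.png",np.hstack([x,y])[:,:,::-1])
```

```text
[ 0.5514 -0.2988  0.1783] [-3.1412 -0.0021 -0.27  ] [-0.0594  0.1256 -4.5652]
```

View pics/over.png

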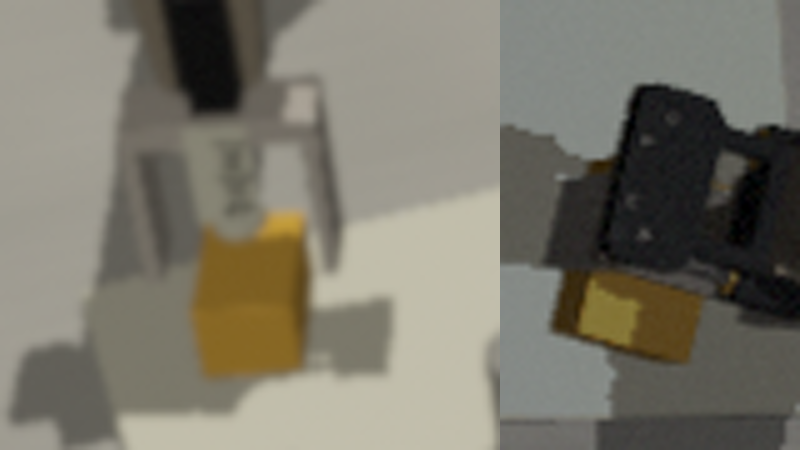

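The left leg ends at (158,275) and the right at (332,270), with the block between them at 198–307. That leaves about 3 mm of offset, so I'll shift +2 mm in y and lower.

>>> arm_command(
  commands="0 0 0.07 0 0 0 0;0 0 0 -0.15 0 0 0;0 0 0 -0.15 0 0 0;0 0 0 -0.15 0 0 0;0 0 0 -0.1 0 0 0",
)

```text
clock: 12.6
tool_pos: [0.5513, -0.2967, 0.1615]
ee_rot: [-3.141, -0.002, -0.27]
contact_force: [0.9, 0.2, -4.8]
width: 0.024
grip_force: 30.0
```

>>> arm_command(
  commands="0 0 0 -0.1 0 0 0;0 0 0 -0.1 0 0 0;0 0 0 -0.1 0 0 0;0 0 0 -0.1 0 0 0;0 0 0 -0.1 0 0 0",
)

```text
clock: 13.1
tool_pos: [0.5518, -0.2968, 0.1472]
ee_rot: [-3.141, -0.003, -0.27]
contact_force: [-0.5, -0.4, -4.2]
width: 0.024
grip_force: 30.0
```

>>> arm_command(
  commands="0 0 0 -0.1 0 0 0;0 0 0 -0.1 0 0 0;0 0 0 -0.05 0 0 0;0 0 0 -0.05 0 0 0;0 0 0 0 0 0 0",
)

```text
clock: 13.6
tool_pos: [0.5517, -0.2968, 0.1382]
ee_rot: [-3.141, -0.003, -0.27]
contact_force: [-0.1, -1.0, -3.3]
width: 0.024
grip_force: 30.0
```

>>> arm_command(
  commands="0 0 0 -0.05 0 0 0;0 0 0 -0.05 0 0 0;0 0 0 -0.05 0 0 0;0 0 0 -0.05 0 0 0;0 0 0 0 0 0 0",
)

```text
clock: 14.1
tool_pos: [0.5516, -0.2967, 0.1321]
ee_rot: [-3.141, -0.003, -0.27]
contact_force: [0.5, 0.6, -2.4]
width: 0.0241
grip_force: 30.0
```

>>> arm_command(
  commands="0 0 0 -0.03 0 0 0;0 0 0 -0.03 0 0 0;0 0 0 0 0 0 0;0 0 0 0 0 0 0;0 0 0 0 0 0 0",
)

```text
clock: 14.6
tool_pos: [0.5518, -0.2968, 0.1308]
ee_rot: [-3.141, -0.003, -0.27]
contact_force: [-0.3, -0.1, -0.2]
width: 0.0238
grip_force: 30.0
```

>>> arm_command(
  commands="0 0 0 -0.02 0 0 0;0 0 0 -0.01 0 0 0;0 0 0 0 0 0 0;0 0 0 0 0 0 0;0 0 0 0 0 0 0",
)

```text
clock: 15.1
tool_pos: [0.5519, -0.2968, 0.1307]
ee_rot: [3.141, -0.003, -0.27]
contact_force: [-1.4, 1.2, 6.6]
width: 0.0235
grip_force: 30.0
```

Run:
```python
from m import *
s=ctrl.read_state();print(s["tool_pos"],s["ee_rot"],s["contact_force"],s["wrist_torque"])
a,b=ctrl.grab_frame("scene"),ctrl.grab_frame("top")
x=cv2.resize(a["frame"][200:300,110:210],None,fx=6,fy=6,interpolation=2)
cv2.imwrite("pics/down.png",x[:,:,::-1])
```

```text
[ 0.55188642 -0.29680277  0.13074435] [ 3.14145523 -0.00344643 -0.26998049] [-1.37708197  1.24302308  6.56941025] [ 0.44782641  0.70039335 -0.01576402]
```

View pics/down.png

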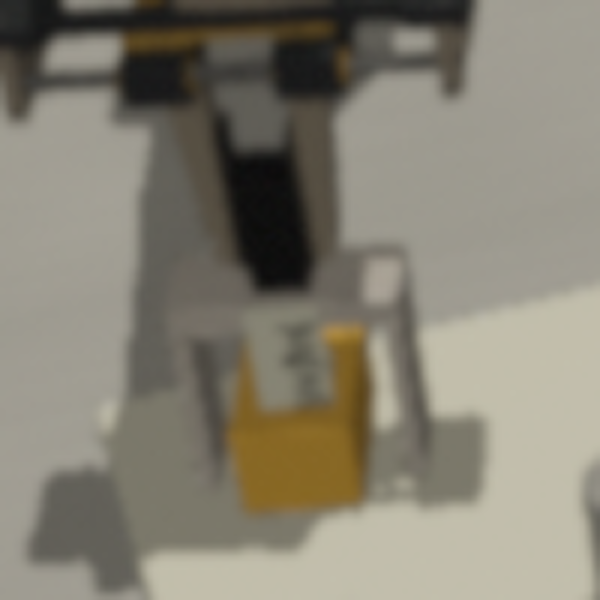

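The gauge stands astride the block with both legs down at (212,485) and (425,475), and the 6.6 N upward force confirms contact with the board. I'll relax, release and retreat straight up.

>>> arm_command(
  commands="0 0 0 0.015 0 0 0;0 0 0 0 0 0 0;0.4 0 0 0 0 0 0;0.6 0 0 0 0 0 0;0.7 0 0 0 0 0 0",
)

```text
clock: 15.7
tool_pos: [0.5516, -0.2969, 0.1297]
ee_rot: [-3.141, -0.003, -0.27]
contact_force: [-0.1, -0.4, 0.9]
width: 0.0458
grip_force: 0.0
```

>>> arm_command(
  commands="0.7 0 0 0 0 0 0;0.7 0 0 0 0 0 0;0.7 0 0 0.1 0 0 0;0.7 0 0 0.3 0 0 0;0.7 0 0 0.5 0 0 0",
)

```text
clock: 16.2
tool_pos: [0.5512, -0.2966, 0.1573]
ee_rot: [-3.141, -0.001, -0.27]
contact_force: [0.2, 0.6, 0.0]
width: 0.0643
grip_force: 0.0
```

>>> arm_command(
  commands="0.7 0 0 0.8 0 0 0;0.7 0 0 0.8 0 0 0;0.7 0 0 0.8 0 0 0;0.7 0 0 0.8 0 0 0;0.7 0 0 0 0 0 0",
)

```text
clock: 16.7
tool_pos: [0.5539, -0.2975, 0.2584]
ee_rot: [3.14, -0.011, -0.27]
contact_force: [-0.4, 0.0, 0.8]
width: 0.0646
grip_force: 0.0
```

Run:
```python
from m import *
s=ctrl.read_state();print(s["tool_pos"],s["width"],s["contact_force"])
a=ctrl.grab_frame("scene")
x=cv2.resize(a["frame"][170:300,100:260],None,fx=4,fy=4,interpolation=2)
cv2.imwrite("pics/end.png",x[:,:,::-1])
```

```text
[ 0.55386143 -0.29751055  0.25839088] 0.0645667111313469 [-0.42822994  0.02350231  0.8453275 ]
```

View pics/end.png

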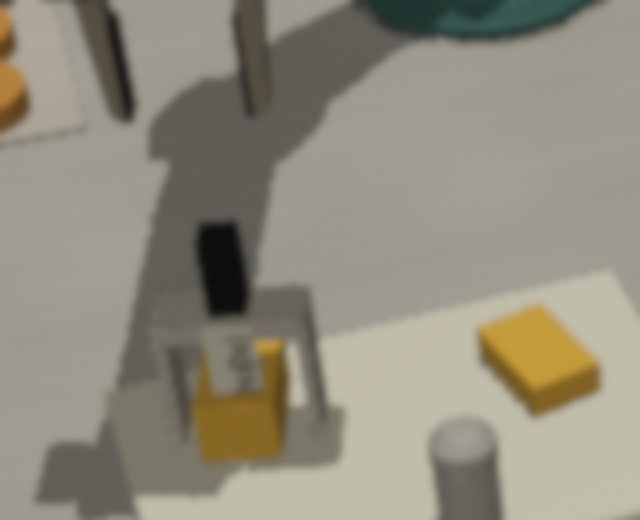

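The gauge stands upright over the tall block with its legs at (183,435) and (320,420). The fingers are clear above it, and the block is unmoved.

```bash
python3 -c "
from cell import ctrl
print(ctrl.job_done())"
```

```text
the job is handed in; nothing more can be done
None
```

The gauge was released and left standing upright over the taller cheese block, which did not visibly move, with the fingers clear above it, and the job is handed in; I could not read the foot's value directly and no verdict was returned.

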